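# Switch off the dye hotplate and stopper the flask

### The arm

A 6-joint arm with a two-finger parallel gripper is mounted at the origin on the work surface. World frame = base frame: x ahead of the robot, y to its left, z up, the work surface at z = 0. Lengths are in m, angles in rad, forces in N, time in s.
With the tool pointing down it reaches from about 0.35 to 0.975 m from the base axis. Payload 4.9 kg.
Tool frame: the origin (TCP) lies at the very end of the fingers, on their centre line; the grasp point (between the pads) lies 19 mm behind it; z points along the fingers, y is the line along which they close (so a half turn about z gives the same grasp; the last joint's range is limited). The gripper opens to 85 mm and grips with 20 to 120 N. Pads are 22 mm wide; open, the fingers measure 114 mm over their backs; the gripper's body (76 mm by 85 mm) begins 54 mm behind the grasp point. The pads swing forward as they close: fully open they stand 13 mm farther back than shut.
Start: joints at [-1.377, 0.053, 1.613, -0, 1.476, -0.119], TCP at [0.192, -0.595, 0.21] pointing down, gripper open.
Joint ranges: [-3.01, 3.01], [-1.01, 2.22], [0.06, 2.58], [-1.02, 4.17], [0.09, 2.62], [-3.14, 3.14]. Speed limits (rad/s): [2.57, 2.57, 3.14, 3.14, 3.14, 3.14].

### API

Orientations are given as a unit quaternion [w, x, y, z].
In Python, from plant import manip gives the robot as it stands.
- The arm moves only by the shell command python3 -m pendant 'ROWS'. ROWS is JSON, a list of rows, each a list of 3 entries, a list of its own where there are three numbers: the opening, from 0 (shut) to 1 (fully open), then the shift along the tool's x, y, z in units of 12 cm (1.0 is 12 cm), then the turn about the tool's z in units of pi rad (1.0 is pi rad). In form: [[gripper, [dx, dy, dz], roll], ...]. A call has 1 to 10 rows; each row is the pose to reach, as a shift and turn from the pose commanded when the call began, along the tool's axes at that moment, turning the shorter way round; what a row does not reach only later rows make up. A row lasts 1/10 s, in which the tool goes at most 50 mm and 8.59 degrees, less where a joint would pass 70% of its speed; a pose out of reach is approached as far as the arm can. A call with a number of a shift or a turn outside -1 to 1 is refused whole. A call with a gripper value outside its range is refused whole. The fingers move at their own pace and stop on an object; the grip force is fixed at half the most. Time passes only in rows, so rows that repeat a pose let the fingers close. It gives the time, the measured TCP pose, the force, the opening and the grip force at its end, in the units of the state.
- manip.state(): the state, without advancing time (a new reading comes with each control period).
- manip.grab_frame(name): name is "side" or "top"; returns a dict with "img" (420x560x3 uint8, red, green, blue), "fx", "fy", "cx", "cy" (pixels), "eye" and "rotation" of the camera in the world. Camera axes: x right, y down, z forward; pixel columns grow to the right and rows downward; lengths in m; the calibration is good to about 2 mm. A picture is of the moment at which its call begins. There is no depth.
- manip.job_done(): hands the job in; it is judged then, once.
The state is a dict: "time": time; "joint_pos": joint angles; "joint_vel": joint speeds; "joint_efforts": joint torques, N m; "tool_pos": TCP position; "tool_rot": TCP orientation; "contact_force": force on the tool from outside, world axes, zero at the start; "ft_torque": the same for the moment, N m; "gripper_width": opening from 0.0 (shut) to 1.0 (fully open); "grasp_force": force on a finger pad.
Only numpy, scipy, OpenCV 4.12 (cv2) and the standard library are available. Lean on these libraries where they do the work, as an engineer would, in place of code of your own. Each camera call takes 0.05 s, during which the arm holds its last target. There are 200 camera calls.

### The job

The amber dye flask has been heated long enough: first switch the hotplate off by turning its black knob anticlockwise (seen from above) all the way to its end stop. Then take the cork stopper by its wooden grip, lower it into the flask's neck without dropping it, and let go once its collar sits flat on the rim. Leave the flask standing upright on the burner, the knob off, and the jar, bottle and spoon where they are.

Things in the scene. Friction and masses are not known exactly. Their poses are not given: they have to be found in the camera images.
- hotplate: White hotplate, 220 (its x) x 320 (its y) x 50 mm high, fixed, placed anew each time. Origin: centre of its underside, z up. Round dark burner, radius 75 mm, at its +y end, top 60 mm above the table; knob on a grey panel on its top (axis at x = 0, y = -105 mm). Marks around the knob: red dot on the -x side = off, white ticks clockwise from it = hotter
- knob (a joint): Angle of the black knob in rad: 0 = off, at the anticlockwise end stop; grows clockwise seen from above, to 4.2. It stays where it is left and turns lightly (about 0.05 N m). It starts somewhere between 1.0 and 2.5
- knob_grip (a point): Point on the knob's vertical axis at gripping height, 84 mm above the table. The knob: a disc, radius 29 mm, with an upright grip bar on it, 56 mm long, 15 mm thick, from 61 to 91 mm above the table. The bar lies along this point's x axis, which turns with the knob; a white line on top marks its -x end and points at the red dot when off
- burner (a point): Centre of the burner's flat top, 60 mm above the table
- flask: Amber conical flask, loose, standing on the burner within about 15 mm of its centre: 130 mm high, base diameter 94 mm, cylindrical neck 45 mm long, 53 mm outside and 47 mm inside diameter (bead at the rim 58 mm), 0.35 kg. Origin: centre of its underside, z up
- flask_rim (a point): Centre of the flask's open mouth, level with the rim, 130 mm above the flask's underside; z up out of the mouth
- stopper: Stopper, 78 mm tall, standing upright on its narrow end on the table left or right of the hotplate. Origin: centre of its narrow underside, z up. Cork plug from 36 mm diameter at the bottom to 43 mm at 36 mm height; dark wooden collar 62 mm diameter from 36 to 44 mm height; wooden cylindrical grip 38 mm diameter from 44 to 78 mm height. 0.07 kg
- stopper_flange (a point): On the stopper's axis at the underside of the collar, 36 mm above its narrow end; it meets the flask's rim when home
- jar: Bystander: green glass jar with a brass lid, 76 mm diameter, 110 mm tall, standing beside the hotplate, on the other side from the stopper. Origin: centre of its underside
- bottle: Bystander: white bottle with a blue cap, 56 mm diameter, 120 mm tall, standing at the left, farther off than the jar or stopper there. Origin: centre of its underside
- spoon: Bystander: wooden spoon, 180 mm long, lying on the table at the right, farther off than the jar or stopper there, along its own x axis. Origin: underside, about the middle
Mind the look-alikes: they are no part of the job. Leave any purple or turquoise look-alike of the stopper alone.

How it is judged:
On the way, in this order (a step that is already met when the one before it is completed fails the run):
1. the knob is turned anticlockwise to its end stop (within 0.1 rad) (value of joint knob below 0.1 rad), for 0.2 s.
2. then the stopper, held by the fingers, is lowered into the neck (its collar less than 28 mm above the rim, within 8 mm of the axis) (z of stopper_flange in the frame of flask_rim below 0.028 m and horizontal distance between stopper_flange and flask_rim below 0.008 m and contact force between the fingers and stopper above 0.3 N), for 0.1 s.
At the end, for the whole second after the job is handed in: The knob is within 0.1 rad of its off stop; the stopper's collar is within 4 mm of the flask's rim, within 6 mm of its axis and square to it within 0.08 rad; the flask stands upright (0.1 rad) on the burner within 45 mm of its centre; flask and stopper are at rest (value of joint knob below 0.1 rad and z of stopper_flange in the frame of flask_rim between -0.004 and 0.004 m and horizontal distance between stopper_flange and flask_rim below 0.006 m and angle between the z axis of stopper and the z axis of flask, either way round below 0.08 rad and linear speed of each of stopper, flask below 0.02 m/s and angle between flask's own z axis and vertical below 0.1 rad and horizontal distance between flask and burner below 0.045 m and z of flask in the frame of burner below 0.006 m); the robot touches nothing.
It fails at once if the jar, the bottle or the spoon is moved more than 40 mm (distance of any of jar, bottle, spoon from where it was at the start of the episode above 0.04 m).
It fails at once if the flask is tipped by more than 0.35 rad (angle between flask's own z axis and vertical above 0.35 rad).
It also fails if it takes over 70 s, if anything falls off the work surface, if the arm or the gripper's body presses on something with over 40 N, if the wrist force passes 120 N, or if a joint passes its speed limit or range.

## Working session

There is one attempt and no reset: what is moved stays moved. The work goes in short steps, Python scripts to look and compute and a shell command to move; the robot and the scene stay as the last step left them, time stands still between calls to the robot, and variables do not carry over. Pictures are saved under pics/ and viewed, at most 10 in all, crops included, and the job is handed in when it is done.

```bash
mkdir -p pics; ls; python3 - <<'E'
from plant import manip
import cv2
for n in("top","side"):
    f=manip.grab_frame(n); cv2.imwrite(f"pics/{n}0.png",f["img"][:,:,::-1])
    print(n,f["fx"],f["fy"],f["cx"],f["cy"],f["eye"],f["rotation"])
print(manip.state())
E
```

```text
pics
top 463.8003927604079 463.8003927604079 278.8424749739944 208.86580988149416 [ 0.41968787 -0.00707266  1.17015269] [ 0.02123732 -0.69908682  0.71359415 -0.04012462]
side 422.192188628563 422.192188628563 276.7673351535897 202.34324365667348 [0.3614633  1.07766728 0.75975187] [ 0.03412449 -0.05603186  0.85851797 -0.5085694 ]
{'time': 0.1, 'joint_pos': array([-1.37698853e+00,  5.33233057e-02,  1.61415477e+00,  8.44647853e-06,
        1.47602105e+00, -1.18975245e-01]), 'joint_vel': array([ 0.00119484, -0.00193507, -0.00270062, -0.00036279, -0.00045804,
       -0.00173883]), 'joint_efforts': array([ 6.74830244e-04, -3.94902706e+01, -3.71362174e+01,  9.58976898e-08,
        3.91581387e-03,  9.20476026e-06]), 'tool_pos': array([ 0.19221683, -0.59406814,  0.20876703]), 'tool_rot': array([-9.52726372e-04,  9.87795365e-01,  1.55754319e-01, -3.14572698e-05]), 'contact_force': array([ 0.43713228,  0.07321403, -0.72631198]), 'ft_torque': array([-3.42331299e-02,  3.11870032e-03,  8.13057750e-05]), 'grasp_force': 0.0, 'gripper_width': 1.001918120319123}
```

View pics/top0.png

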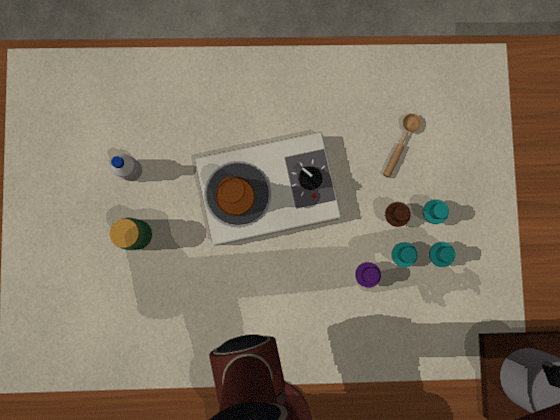

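View pics/side0.png

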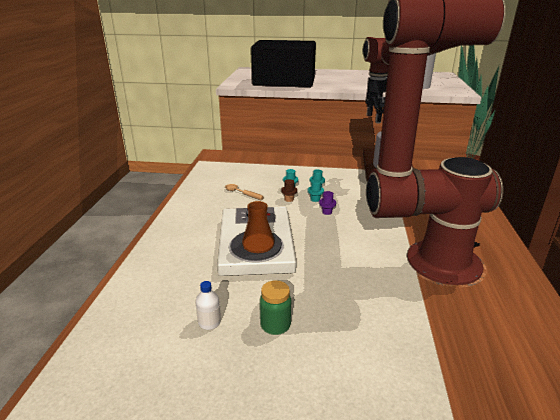

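The top view shows five candidates: brown/dark wood at (398,214), teal at (435,211), (405,254) and (442,254), and purple at (368,275). Only the brown one has the cork and wood colours, so it is the stopper. The knob is at (311,178) with its white line up and to the left, and the red dot at (314,196). The flask rim is around (235,191). I'll check these in one crop.

```bash
cat > h.py <<'E'
import numpy as np, cv2
from plant import manip
from scipy.spatial.transform import Rotation as R
def rot(q): return R.from_quat(np.r_[q[1:],q[0]])
def ray(f,u,v):
    return rot(f["rotation"]).apply([(u-f["cx"])/f["fx"],(v-f["cy"])/f["fy"],1.])
def at(f,u,v,z):
    d=ray(f,u,v); return np.array(f["eye"])+d*(z-f["eye"][2])/d[2]
def proj(f,p):
    c=rot(f["rotation"]).inv().apply(np.array(p)-f["eye"]); return np.round([f["cx"]+f["fx"]*c[0]/c[2],f["cy"]+f["fy"]*c[1]/c[2]],1)
def rel(p,yaw=None):
    "target TCP world point -> tool-frame shift in 12cm units, and tool yaw of y axis"
    s=manip.state(); T=rot(s["tool_rot"]); print("shift",np.round(T.inv().apply(np.array(p)-s["tool_pos"])/.12,3))
    x=T.as_matrix()
    print("tool y yaw",np.degrees(np.arctan2(x[1,1],x[0,1])),"x",x[:,0].round(3),"tcp",s["tool_pos"].round(4))
E
python3 - <<'E'
from h import *
f=manip.grab_frame("top"); im=f["img"][:,:,::-1]
a=cv2.resize(im[125:290,190:460],None,fx=2.9,fy=2.9,interpolation=cv2.INTER_CUBIC); cv2.imwrite("pics/crop1.png",a)
s=manip.grab_frame("side")["img"][:,:,::-1]
cv2.imwrite("pics/crop2.png",cv2.resize(s[160:290,210:350],None,fx=4.5,fy=4.5,interpolation=cv2.INTER_CUBIC))
for n,u,v,z in [("knob",311,178,.09),("stop",398,214,.078),("rim",235,191,.19)]: print(n,at(f,u,v,z))
E
```

```text
knob [ 0.58493418 -0.11434904  0.09      ]
stop [ 0.49669772 -0.3204501   0.078     ]
rim [0.54462463 0.05810074 0.19      ]
```

View pics/crop1.png

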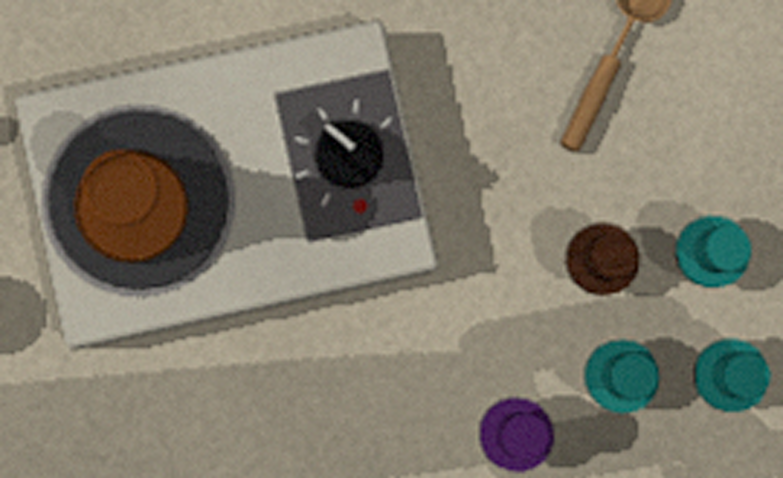

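View pics/crop2.png

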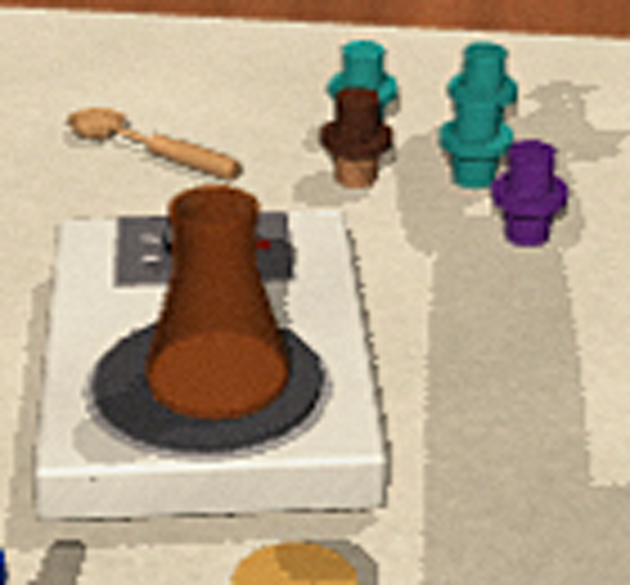

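Confirmed: the brown stopper is at crop (602,258), clear of the teal and purple look-alikes. I'll refine the poses by fitting silhouettes.

```bash
cat >> h.py <<'E'
FL=[(0,.047),(.01,.047),(.085,.0265),(.126,.0265),(.127,.029),(.13,.029)]
ST=[(0,.018),(.036,.0215),(.036,.031),(.044,.031),(.044,.019),(.078,.019)]
def sil(f,prof,x,y,z0):
    m=np.zeros((1680,2240),np.uint8); t=np.linspace(0,2*np.pi,40)
    rings=[np.array([proj4(f,[x+r*np.cos(a),y+r*np.sin(a),z0+z]) for a in t]) for z,r in prof]
    for a,b in zip(rings,rings[1:]): cv2.fillConvexPoly(m,cv2.convexHull((np.vstack([a,b])*4+1.5).round().astype(np.int32)),1)
    return cv2.resize(m.astype(np.float32),(560,420),interpolation=cv2.INTER_AREA)
def proj4(f,p):
    c=rot(f["rotation"]).inv().apply(np.array(p)-f["eye"]); return f["cx"]+f["fx"]*c[0]/c[2],f["cy"]+f["fy"]*c[1]/c[2]
def fit(fs,masks,prof,p0,z0):
    from scipy.optimize import minimize
    g=lambda p:sum(np.abs(sil(f,prof,*p,z0)-m).sum()/m.sum() for f,m in zip(fs,masks))
    r=minimize(g,p0,method="Nelder-Mead",options=dict(initial_simplex=np.array([p0,[p0[0]+.01,p0[1]],[p0[0],p0[1]+.01]]),xatol=2e-4,fatol=1e-4)); return r.x.round(4),round(r.fun,3)
def mask(f,box,lo=25):
    im=f["img"].astype(int); r,g,b=im[...,0],im[...,1],im[...,2]
    m=((r>1.45*b+8)&(r>1.25*g)&(r<190)).astype(np.float32); o=np.zeros_like(m); x0,x1,y0,y1=box; o[y0:y1,x0:x1]=m[y0:y1,x0:x1]; return o
E
python3 - <<'E'
from h import *
t,s=manip.grab_frame("top"),manip.grab_frame("side")
for n,prof,p0,z0,bt,bs in [("flask",FL,(.545,.055),.06,(205,265,165,225),(225,290,195,262)),("stopper",ST,(.497,-.32),0,(380,416,195,232),(276,301,175,203))]:
    mt,ms=mask(t,bt),mask(s,bs); print(n,mt.sum(),ms.sum(),fit([t],[mt],prof,p0,z0),fit([s],[ms],prof,p0,z0),fit([t,s],[mt,ms],prof,p0,z0))
c=lambda x,y:(190+(x+.5)/2.9-.5,125+(y+.5)/2.9-.5)
print("knobdisc",at(t,*c(349,153),.061),"burner",at(t,*c(139,201),.06))
a,b=at(t,*c(325,126),.091),at(t,*c(354,149),.091); print("line",a,b,np.degrees(np.arctan2(*(a-b)[[1,0]])))
C=[at(t,*c(*q),.05) for q in[(385,20),(437,267),(70,348),(15,96)]]; print(np.round(C,3))
m=sum(C)/4; y=(C[3]-C[0]+C[2]-C[1]); yaw=np.arctan2(-y[0],y[1]); print("centre",m,"yaw",np.degrees(yaw))
k=m+np.array([np.sin(yaw),-np.cos(yaw),0])*.105; print("knob from plate",k)
rel([k[0],k[1],.2])
E
```

```text
flask 1221.0 1298.0 (array([0.5489, 0.0668]), np.float64(0.038)) (array([0.5516, 0.0674]), np.float64(0.099)) (array([0.5507, 0.0671]), np.float64(0.162))
stopper 467.0 238.0 (array([ 0.4992, -0.3297]), np.float64(0.12)) (array([ 0.5025, -0.3275]), np.float64(0.137)) (array([ 0.5015, -0.3292]), np.float64(0.3))
knobdisc [ 0.5908025  -0.11488481  0.061     ] burner [0.55385667 0.06059581 0.06      ]
line [ 0.60867532 -0.09303055  0.091     ] [ 0.58938179 -0.11612771  0.091     ] 50.127293096576274
[[ 0.706 -0.15   0.05 ]
 [ 0.495 -0.187  0.05 ]
 [ 0.434  0.12   0.05 ]
 [ 0.646  0.164  0.05 ]]
centre [ 0.57010538 -0.01327663  0.05      ] yaw 11.070670223589115
knob from plate [ 0.59026744 -0.11632269  0.05      ]
shift [ 4.382 -2.77   0.081]
tool y yaw -72.07767923172521 x [0.951 0.308 0.   ] tcp [ 0.1923 -0.5944  0.2095]
```

Brown stopper at about (0.501,-0.329), flask (0.550,0.067), knob (0.590,-0.1155). The bar is at 50° and off is at 191°, so it needs about 141° anticlockwise. Moving to above the knob.

```bash
python3 -m pendant '[[1,[0.876,-0.554,0],0],[1,[0.876,-0.554,0],0],[1,[0.876,-0.554,0],0]]' >/dev/null
python3 -m pendant '[[1,[0.876,-0.554,0],0],[1,[0.876,-0.554,0],0],[1,[0.876,-0.554,0],0]]' >/dev/null
python3 -m pendant '[[1,[0.876,-0.554,0],0],[1,[0.876,-0.554,0],0],[1,[0.876,-0.554,0],0]]' 
python3 -m pendant '[[1,[0.876,-0.554,0],-0.1],[1,[0.876,-0.554,0],-0.178],[1,[0.876,-0.554,0],-0.178],[1,[0.876,-0.554,0],-0.178],[1,[0.876,-0.554,0],-0.178]]' 
python3 -c "
from h import *
rel([.590,-.1155,.068]);print(manip.state()['joint_pos'])"
```

```text
time: 1.2
tool_pos: [0.4327, -0.3051, 0.21]
tool_rot: [-0.0, 0.988, 0.157, 0.0]
contact_force: [0.1, 0.1, -0.2]
gripper_width: 0.997
grasp_force: 0.0
time: 1.7
tool_pos: [0.511, -0.2114, 0.2098]
tool_rot: [-0.0, 0.906, 0.423, -0.0]
contact_force: [-0.4, -1.2, -0.2]
gripper_width: 0.998
grasp_force: 0.0
shift [ 1.036 -0.008  1.182]
tool y yaw -39.9484024341871 x [ 0.642  0.767 -0.   ] tcp [ 0.511  -0.2114  0.2098]
[-5.26803977e-01 -1.19091675e-01  1.78080597e+00 -1.06539383e-04
  1.48008375e+00  1.70436825e-01]
```

```bash
python3 -m pendant '[[1,[1,-0.008,0],0],[1,[1,-0.008,0],0],[1,[1,-0.008,0],0],[1,[1,-0.008,0.3],0],[1,[1,-0.008,0.5],0],[1,[1,-0.008,0.5],0]]' 
python3 -c "
from h import *
rel([.590,-.1155,.068]);f=manip.grab_frame('side');t=manip.grab_frame('top')
a=cv2.resize(f['img'][150:290,200:330,::-1],None,fx=4,fy=4,interpolation=cv2.INTER_CUBIC)
b=cv2.resize(t['img'][110:250,255:355,::-1],None,fx=4,fy=4,interpolation=cv2.INTER_CUBIC)[:,-270:]
cv2.imwrite('pics/k1.png',np.hstack([a,b]))"
```

```text
time: 2.3
tool_pos: [0.584, -0.1192, 0.1451]
tool_rot: [-0.003, 0.907, 0.421, -0.003]
contact_force: [-0.9, -0.0, -0.9]
gripper_width: 1.001
grasp_force: 0.0
shift [0.058 0.023 0.642]
tool y yaw -40.19680395364904 x [ 0.645  0.764 -0.003] tcp [ 0.584  -0.1192  0.1451]
```

View pics/k1.png

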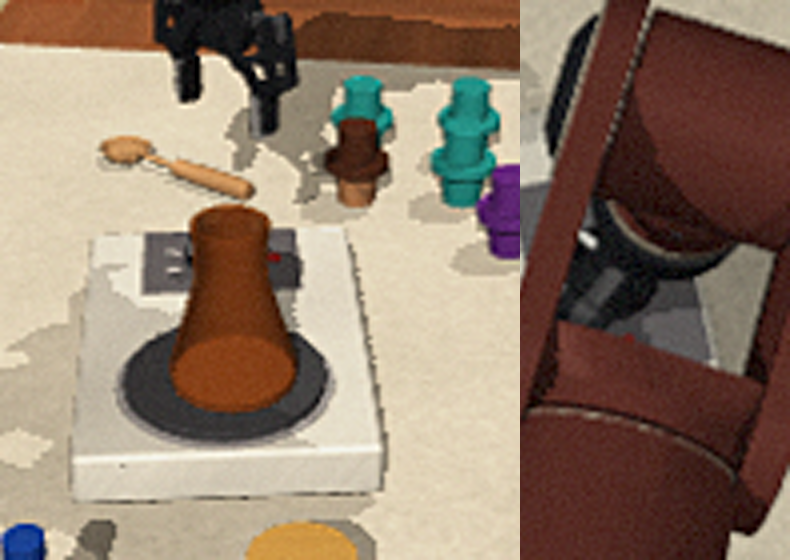

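The open fingers straddle the knob position above the plate, and the spoon and stoppers are clear. Descending and gripping.

```bash
python3 -m pendant '[[1,[0.036,0,0.2],0],[1,[0.036,0,0.5],0],[1,[0.036,0,0.68],0],[1,[0.036,0,0.68],0],[1,[0.036,0,0.68],0]]' 
python3 -m pendant '[[0,[0,0,0],0],[0,[0,0,0],0],[0,[0,0,0],0],[0,[0,0,0],0],[0,[0,0,0],0],[0,[0,0,0],0],[0,[0,0,0],0],[0,[0,0,0],0]]' 
python3 -c "
from h import *
rel([.590,-.1155,.068]);print(manip.state()['joint_pos'],manip.state()['ft_torque'])"
```

```text
time: 2.9
tool_pos: [0.591, -0.1172, 0.0704]
tool_rot: [0.001, 0.907, 0.422, 0.001]
contact_force: [0.4, 0.1, 1.1]
gripper_width: 0.999
grasp_force: 0.0
time: 3.7
tool_pos: [0.59, -0.1165, 0.0689]
tool_rot: [0.0, 0.906, 0.422, 0.0]
contact_force: [-1.6, 1.2, 4.9]
gripper_width: 0.117
grasp_force: 59.1
shift [ 0.006 -0.005  0.007]
tool y yaw -40.035483815537404 x [0.643 0.766 0.   ] tcp [ 0.59   -0.1165  0.0689]
[-3.18595271e-01  1.23277442e-01  1.78342144e+00  4.24752332e-05
  1.23460979e+00  3.80141715e-01] [ 0.12795696  0.35622332 -0.03387534]
```

```bash
python3 -m pendant '[[0,[0,0,0],-0.04],[0,[0,0,0],-0.08],[0,[0,0,0],-0.12],[0,[0,0,0],-0.16],[0,[0,0,0],-0.2],[0,[0,0,0],-0.24],[0,[0,0,0],-0.28],[0,[0,0,0],-0.32],[0,[0,0,0],-0.36],[0,[0,0,0],-0.4]]' 
python3 -m pendant '[[0,[0,0,0],-0.04],[0,[0,0,0],-0.08],[0,[0,0,0],-0.12],[0,[0,0,0],-0.16],[0,[0,0,0],-0.2],[0,[0,0,0],-0.24],[0,[0,0,0],-0.28],[0,[0,0,0],-0.31],[0,[0,0,0],-0.33],[0,[0,0,0],-0.33]]' 
python3 -c "
from h import *
rel([.590,-.1155,.068]);print(manip.state()['joint_pos'],manip.state()['ft_torque'])"
```

```text
time: 4.7
tool_pos: [0.5916, -0.1166, 0.069]
tool_rot: [0.002, 0.483, 0.876, 0.001]
contact_force: [3.8, 0.9, 1.7]
gripper_width: 0.113
grasp_force: 58.6
time: 5.7
tool_pos: [0.5923, -0.1154, 0.069]
tool_rot: [0.003, -0.012, 1.0, 0.001]
contact_force: [5.4, 4.4, 0.1]
gripper_width: 0.114
grasp_force: 58.7
shift [ 0.019 -0.     0.008]
tool y yaw 91.41569387721825 x [-1.    -0.025 -0.006] tcp [ 0.5923 -0.1154  0.069 ]
[-0.31751721  0.12400282  1.7824116   0.0038603   1.22971958 -1.91429833] [ 0.68665788 -1.02394513 -0.01222844]
```

Next, small steps until the end stop shows as a torque.

```bash
Q="from h import *
rel([.590,-.1155,.068]);print(manip.state()['ft_torque'])"
python3 -m pendant '[[0,[0,0,0],-0.02],[0,[0,0,0],-0.04],[0,[0,0,0],-0.04],[0,[0,0,0],-0.04]]'; python3 -c "$Q"
python3 -m pendant '[[0,[0,0,0],-0.01],[0,[0,0,0],-0.02],[0,[0,0,0],-0.02],[0,[0,0,0],-0.02]]'; python3 -c "$Q"
```

```text
time: 6.1
tool_pos: [0.5923, -0.1152, 0.069]
tool_rot: [0.003, -0.075, 0.997, 0.001]
contact_force: [5.5, 4.8, 0.4]
gripper_width: 0.113
grasp_force: 58.8
shift [0.019 0.001 0.008]
tool y yaw 98.56123498097418 x [-0.989 -0.149 -0.006] tcp [ 0.5923 -0.1152  0.069 ]
[ 0.7598827  -1.01511127  0.02575763]
time: 6.5
tool_pos: [0.5923, -0.1151, 0.069]
tool_rot: [0.003, -0.106, 0.994, 0.001]
contact_force: [6.3, 4.0, 1.1]
gripper_width: 0.117
grasp_force: 58.8
shift [0.019 0.001 0.008]
tool y yaw 102.1588071523842 x [-0.978 -0.211 -0.007] tcp [ 0.5923 -0.1151  0.069 ]
[ 0.82130209 -1.01748503  0.03598753]
```

```bash
Q="from h import *
rel([.590,-.1155,.068]);print(manip.state()['ft_torque'],manip.state()['joint_efforts'][5])"
python3 -m pendant '[[0,[0,0,0],-0.01],[0,[0,0,0],-0.02],[0,[0,0,0],-0.02],[0,[0,0,0],-0.02]]'; python3 -c "$Q"
python3 -m pendant '[[0,[0,0,0],-0.01],[0,[0,0,0],-0.02],[0,[0,0,0],-0.02],[0,[0,0,0],-0.02]]'; python3 -c "$Q"
```

```text
time: 6.9
tool_pos: [0.5913, -0.1161, 0.0696]
tool_rot: [0.002, -0.137, 0.991, -0.0]
contact_force: [0.5, 2.8, 6.3]
gripper_width: -0.004
grasp_force: 3.0
shift [0.009 0.008 0.014]
tool y yaw 105.76868709488845 x [-0.962 -0.272 -0.003] tcp [ 0.5913 -0.1161  0.0696]
[ 0.37843638 -0.10608368  0.05222213] 0.0030910084024071693
time: 7.3
tool_pos: [0.5912, -0.1164, 0.0696]
tool_rot: [0.002, -0.168, 0.986, -0.0]
contact_force: [0.2, 1.5, 5.2]
gripper_width: -0.003
grasp_force: 2.9
shift [0.007 0.011 0.014]
tool y yaw 109.35624218869307 x [-0.943 -0.331 -0.003] tcp [ 0.5912 -0.1164  0.0696]
[ 0.3112705  -0.11827522  0.0061965 ] -0.008843756513670087
```

The fingers lost the bar and are now fully shut. I'll lift off and look.

```bash

python3 -m pendant '[[0.5,[0,0,0],0],[1,[0,0,0],0],[1,[0,0,0],0],[1,[0,0,0],0],[1,[0,0,-0.3],0],[1,[0,0,-0.7],0],[1,[0,0,-1],0],[1,[0,0,-1],0],[1,[0,0,-1],0]]'; 
python3 -m pendant '[[1,[-0.3,1,0],0],[1,[-0.3,1,0],0],[1,[-0.3,1,0],0],[1,[-0.3,1,0],0]]'; 
python3 -c "
from h import *
t=manip.grab_frame('top');f=manip.grab_frame('side')
b=cv2.resize(t['img'][120:250,190:360,::-1],None,fx=4.5,fy=4.5,interpolation=cv2.INTER_CUBIC)
cv2.imwrite('pics/k2.png',b)"
```

```text
time: 8.2
tool_pos: [0.5901, -0.1165, 0.189]
tool_rot: [0.001, -0.168, 0.986, -0.0]
contact_force: [-0.5, 0.5, -0.5]
gripper_width: 1.001
grasp_force: 0.0
time: 8.6
tool_pos: [0.5821, 0.0119, 0.1853]
tool_rot: [-0.002, -0.17, 0.985, 0.001]
contact_force: [-0.7, -1.0, -0.8]
gripper_width: 0.998
grasp_force: 0.0
```

View pics/k2.png

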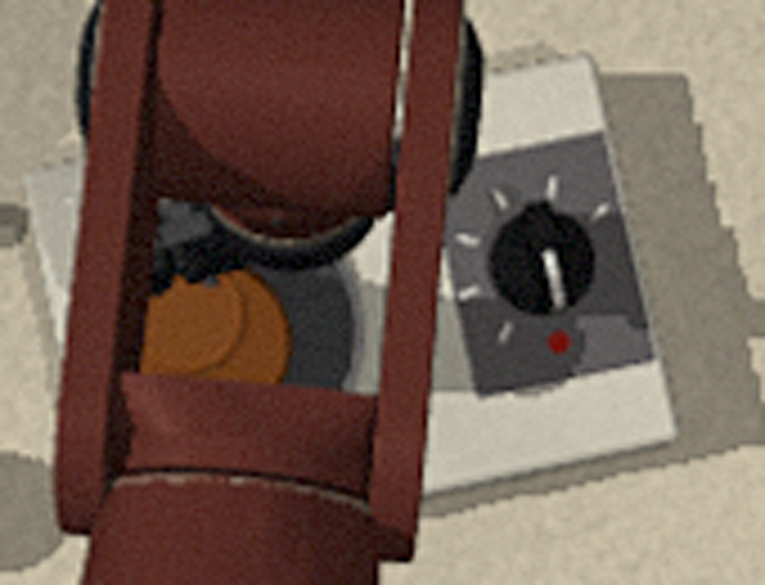

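The tool is now near the flask, though not touching it. The white line at crop (544,252)-(560,305) points at the red dot (559,342). I'll move back away from the flask and measure the knob angle numerically.

```bash

python3 -m pendant '[[1,[0,0,-0.5],0],[1,[0,0,-0.5],0],[1,[0.2,-1,-0.5],0],[1,[0.2,-1,-0.5],0],[1,[0.2,-1,-0.5],0]]' >/dev/null
python3 -m pendant '[[1,[0.3,-1,0],0],[1,[0.3,-1,0],0],[1,[0.3,-1,0],0]]' > /dev/null
python3 -m pendant '[[1,[0.3,-1,0],0],[1,[0.3,-1,0],0],[1,[0.3,-1,0],0],[1,[0.3,-1,0],0]]'
python3 -c "
from h import *
t=manip.grab_frame('top'); im=t['img'].astype(int)
w=im[165:192,300:323].min(2); print(w[5:])
v,u=np.nonzero(w>75); v+=165;u+=300
wt=im[v,u].min(1)-40.
P=np.array([at(t,a,b,.091)[:2] for a,b in zip(u,v)]); c=np.average(P,axis=0,weights=wt);print(len(P),c)
D=P-c; e=np.linalg.eigh((D*wt[:,None]).T@D)[1][:,1]; e=e*np.sign(-e[0]); print('line yaw',np.degrees(np.arctan2(e[1],e[0]))%360)
r=(im[...,0]>1.8*im[...,1])&(im[...,0]>90); r[:190]=0;r[202:]=0;r[:,:305]=0;r[:,325:]=0
v,u=np.nonzero(r);print(len(v));d=at(t,u.mean(),v.mean(),.051)
for k in[(.590,-.1155),(.591,-.1163)]:
  print('dot yaw',np.degrees(np.arctan2(d[1]-k[1],d[0]-k[0]))%360, 'centre->line', np.degrees(np.arctan2(c[1]-k[1],c[0]-k[0]))%360)
cv2.imwrite('pics/a.png',t['img'][:,:,::-1])
"
```

```text
time: 9.9
tool_pos: [0.611, -0.3679, 0.2465]
tool_rot: [-0.001, -0.165, 0.986, 0.0]
contact_force: [-0.3, 0.7, -0.2]
gripper_width: 0.998
grasp_force: 0.0
[[ 73  37  19  13  27   0  11  16  15  15  19  20   7   6   8  16  13   5
   12  46  63  60  63]
 [ 59  30  13   5  19  19  13  14  26  21  20  25  23  19  12  12  16   2
   11  10  46  64  53]
 [ 46  15  18  14  25  20   0  14  17  27  20  21  27  19  11   7  20  16
   15  12  30  55  68]
 [ 20  25  20   9  25  17   8  20  19  27  15  16  20  12   0  14  17  14
   12   0   9  44  64]
 [ 16  13  11  17  18  21  14  18  14  22   7   3   0  11  18  14  13  26
   24  16   8  29  54]
 [ 17  20  19   9  12  23  25  10   6  19   5  74  70  33   0  11  21   3
    5  10  19  17  56]
 [ 31   8  16  28  27   9  11   0  12   9  75 173 161  80   4   4   4  22
   18   2   7   4  48]
 [ 24  25  14  11  10  15  23   8   8  10  47 186 211 115   0   0  20  11
   15  21  14  13  52]
 [ 14  29  26   0  19  17   9   7  17   6   0 179 219 131  14   7  14   0
   19  13  14   2  55]
 [ 18  11  20  30   9  16  10  20  10  14   0 129 199 144  52   2  10  2
[... 666 characters left out ...]
86  92   0  14
   19  51  65  64  62]
 [ 62  63  62  27   1  17  22   6   1   9   1   8   0 143 152  93  17   8
   52  62  63  61  61]
 [ 64  59  66  60  34   1   9  15   1   4   3   1  32  76  91  61  40  49
   61  61  65  62  62]
 [ 61  58  60  61  58  56  46  24  17  10  13   8  29  41  40  44  56  62
   60  56  55  55  57]
 [ 67  59  57  55  60  63  64  53  53  57  55  52  54  52  64  62  64  61
   78  82  79  80  79]
 [ 60  56  81  78  66  63  62  65  66  64  60  68  65  58  65  55  56  54
   82  95  92  92  87]]
88 [ 0.58466538 -0.11904767]
line yaw 186.83654542186355
17
dot yaw 190.69524072519752 centre->line 213.62496179231903
dot yaw 189.42600439969365 centre->line 203.4489670855095
```

Taking row centroids, the line lies at about 191°, against 191.1° for off and 190° for the red dot, so the knob is at its end stop. Next the stopper: I'll set the finger line to 45° with a partial opening, so the fingers pass between the teal neighbours.

```bash

python3 -m pendant '[[0.7,[0,0,0],0.045],[0.7,[0,0,0],0.09],[0.7,[0,0,0],0.135],[0.7,[0,0,0],0.18],[0.7,[0,0,0],0.225],[0.7,[0,0,0],0.27],[0.7,[0,0,0],0.315],[0.7,[0,0,0],0.357],[0.7,[0,0,0],0.357],[0.7,[0,0,0],0.357]]'
python3 -c "
from h import *
t=manip.grab_frame('top')
print(at(t,435,211,.06),at(t,405,254,.06),at(t,442,254,.06),at(t,368,275,.06))
rel([.501,-.329,.05])"
```

```text
time: 10.95
tool_pos: [0.6127, -0.3621, 0.2482]
tool_rot: [-0.0, 0.38, 0.925, 0.0]
contact_force: [-0.3, -0.5, 1.2]
gripper_width: 0.697
grasp_force: 0.0
[ 0.50347493 -0.41622542  0.06      ] [ 0.40142592 -0.33827831  0.06      ] [ 0.39946137 -0.4278969   0.06      ] [ 0.35354625 -0.24711055  0.06      ]
shift [ 0.856 -0.458  1.652]
tool y yaw 45.2540193997343 x [-0.71   0.704  0.   ] tcp [ 0.6127 -0.3623  0.2482]
```

```bash

python3 -m pendant '[[0.7,[0.4,-0.2,0],0],[0.7,[0.856,-0.458,0],0],[0.7,[0.856,-0.458,0],0],[0.7,[0.856,-0.458,0.4],0],[0.7,[0.856,-0.458,0.8],0],[0.7,[0.856,-0.458,0.8],0],[0.7,[0.856,-0.458,0.8],0]]'
python3 -c "
from h import *
rel([.501,-.329,.05]);f=manip.grab_frame('side');t=manip.grab_frame('top')
a=cv2.resize(f['img'][130:230,240:360,::-1],None,fx=4,fy=4,interpolation=cv2.INTER_CUBIC)
b=cv2.resize(t['img'][170:270,360:440,::-1],None,fx=4,fy=4,interpolation=cv2.INTER_CUBIC)
cv2.imwrite('pics/s1.png',np.hstack([a,b]))"
```

```text
time: 11.7
tool_pos: [0.5009, -0.3288, 0.1521]
tool_rot: [-0.001, 0.381, 0.924, 0.0]
contact_force: [0.2, 0.1, 0.3]
gripper_width: 0.697
grasp_force: 0.0
shift [-0.004 -0.     0.851]
tool y yaw 45.15657599758223 x [-0.709  0.705  0.002] tcp [ 0.5009 -0.3288  0.1521]
```

View pics/s1.png

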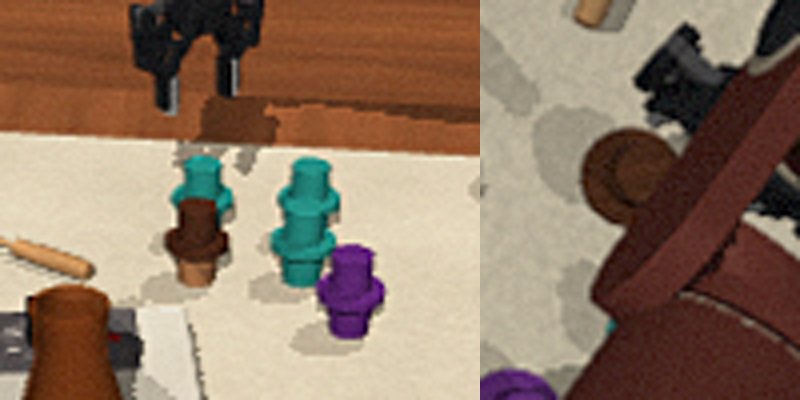

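In the side view the finger midpoint is at crop x≈198 and the stopper at x≈197, so they're aligned. Descending and gripping.

```bash

python3 -m pendant '[[0.7,[0,0,0.3],0],[0.7,[0,0,0.6],0],[0.7,[0,0,0.8],0],[0.7,[0,0,0.85],0],[0.7,[0,0,0.85],0]]'
python3 -m pendant '[[0,[0,0,0],0],[0,[0,0,0],0],[0,[0,0,0],0],[0,[0,0,0],0],[0,[0,0,0],0],[0,[0,0,0],0],[0,[0,0,0],0],[0,[0,0,0],0]]'
python3 -m pendant '[[0,[0,0,-0.1],0],[0,[0,0,-0.4],0],[0,[0,0,-0.8],0],[0,[0,0,-1],0],[0,[0,0,-1],0],[0,[0,0,-1],0]]'
python3 -m pendant '[[0,[0,0,-0.4],0],[0,[0,0,-0.8],0],[0,[0,0,-0.9],0],[0,[0,0,-0.9],0],[0,[0,0,-0.9],0]]'
python3 -c "
from h import *
rel([.550,.067,.278])"
```

```text
time: 12.3
tool_pos: [0.5022, -0.33, 0.0519]
tool_rot: [0.001, 0.382, 0.924, -0.0]
contact_force: [-0.1, 0.4, 1.2]
gripper_width: 0.701
grasp_force: 0.0
time: 13.1
tool_pos: [0.5031, -0.331, 0.054]
tool_rot: [0.003, 0.382, 0.924, -0.001]
contact_force: [-0.8, 0.2, 6.7]
gripper_width: 0.379
grasp_force: 58.9
time: 13.7
tool_pos: [0.5013, -0.3292, 0.1711]
tool_rot: [0.001, 0.382, 0.924, -0.0]
contact_force: [-0.3, -0.3, -1.1]
gripper_width: 0.372
grasp_force: 59.7
time: 14.2
tool_pos: [0.5003, -0.3284, 0.2751]
tool_rot: [-0.002, 0.382, 0.924, 0.001]
contact_force: [-1.0, -0.6, -1.6]
gripper_width: 0.375
grasp_force: 60.0
shift [ 2.033  2.627 -0.016]
tool y yaw 45.100688806247376 x [-0.708  0.706  0.005] tcp [ 0.5003 -0.3284  0.2751]
```

Held (60 N, width 0.375). Carrying it over to above the flask.

```bash

python3 -m pendant '[[0,[0.2,0.25,-0.05],0],[0,[0.45,0.55,-0.1],0],[0,[0.678,0.876,-0.1],0],[0,[0.678,0.876,-0.1],0]]' >/dev/null
python3 -m pendant '[[0,[0.2,0.25,0],0],[0,[0.45,0.55,0],0],[0,[0.678,0.876,0],0],[0,[0.678,0.876,0],0]]' >/dev/null
python3 -m pendant '[[0,[0.2,0.25,0],0],[0,[0.45,0.55,0],0],[0,[0.678,0.876,0],0],[0,[0.678,0.876,0],0],[0,[0.678,0.876,0],0],[0,[0.678,0.876,0],0],[0,[0.678,0.876,0],0]]'
python3 -c "
from h import *
rel([.550,.067,.278]);f=manip.grab_frame('side');t=manip.grab_frame('top')
a=cv2.resize(f['img'][120:260,200:320,::-1],None,fx=4,fy=4,interpolation=cv2.INTER_CUBIC)
b=cv2.resize(t['img'][120:260,190:270,::-1],None,fx=4,fy=4,interpolation=cv2.INTER_CUBIC)
cv2.imwrite('pics/f1.png',np.hstack([a,b]))"
```

```text
time: 15.7
tool_pos: [0.5507, 0.0648, 0.2894]
tool_rot: [-0.001, 0.383, 0.924, -0.0]
contact_force: [-0.3, -0.6, -0.8]
gripper_width: 0.377
grasp_force: 60.2
shift [0.017 0.009 0.095]
tool y yaw 44.96704470213632 x [-0.707  0.708  0.001] tcp [0.5507 0.0648 0.2894]
```

View pics/f1.png

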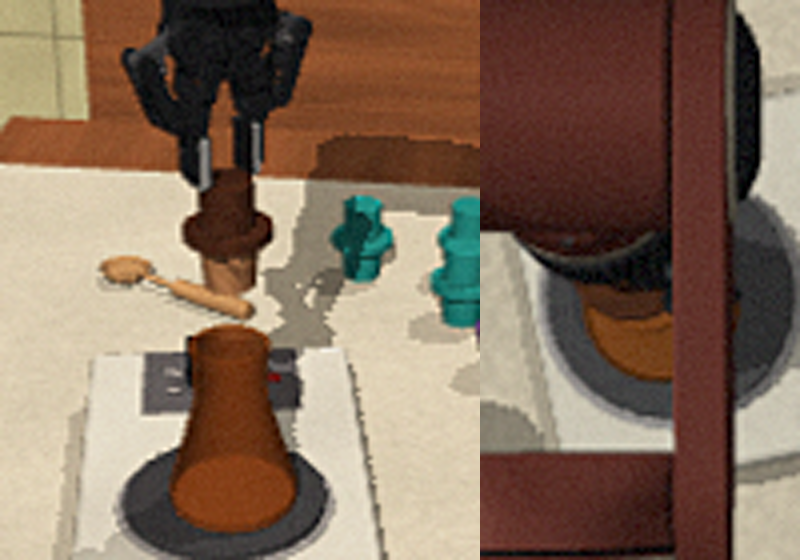

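The stopper sits lower in the hand than planned, with its collar at crop y≈228 below the fingertips at y≈185, and it may be slightly tilted. I'll fit its pose relative to the flask in the side view.

```bash
cat > fitst.py <<'E'
from h import *
from scipy.optimize import minimize
f=manip.grab_frame("side"); y=manip.state()["tool_pos"][1]; tz=manip.state()["tool_pos"][2]
print("tcp px",proj(f,manip.state()["tool_pos"]), manip.state()["tool_pos"].round(4))
def S(x,z,th,ph,y=y):
    m=np.zeros((1680,2240),np.uint8); t=np.linspace(0,2*np.pi,32)[:,None]; Rm=R.from_euler("yx",[th,ph])
    K=rot(f["rotation"]).inv(); rr=[]
    for h,r in ST[:5]+[(.078,.019)]:
        p=Rm.apply(np.hstack([r*np.cos(t),r*np.sin(t),h-.036+0*t]))+[x,y,z]; c=K.apply(p-f["eye"]); rr.append(np.c_[f["cx"]+f["fx"]*c[:,0]/c[:,2],f["cy"]+f["fy"]*c[:,1]/c[:,2]])
    for a,b in zip(rr,rr[1:]): cv2.fillConvexPoly(m,cv2.convexHull((np.vstack([a,b])*4+1.5).round().astype(np.int32)),1)
    return cv2.resize(m.astype(np.float32),(560,420),interpolation=cv2.INTER_AREA)
im=f["img"].astype(int)
v0=int(proj(f,[.55,y,tz-.012])[1]); print("top row used",v0)
M=((im[...,0]>1.25*im[...,2]+6)&(im[...,0]<165)&(im[...,0]>1.2*im[...,1])).astype(np.float32); M[:, :243]=0; M[:,270:]=0
vb=int(proj(f,[.55,y,tz-.02-.036])[1])+7; M[min(vb,200):]=0
W=np.zeros_like(M); W[v0:199]=1
g=lambda p:(np.abs(S(*p)-M)*W).sum()
r=minimize(g,[.55,tz-.025,0,0],method="Nelder-Mead",options=dict(initial_simplex=np.array([[.55,tz-.025,0,0],[.556,tz-.025,0,0],[.55,tz-.035,0,0],[.55,tz-.025,.1,0],[.55,tz-.025,0,.1]]),xatol=1e-4))
print("flange x,z,tilt_y,tilt_x",r.x.round(4),"err",r.fun,"of",(M*W).sum())
for k in range(165,199): print("".join(".#"[int(q)] for q in M[k,243:270]),"".join(".#"[int(q>.5)] for q in S(*r.x)[k,243:270]))
E
python3 fitst.py
```

```text
tcp px [256.3 171.6] [0.5509 0.0653 0.2902]
top row used 175
flange x,z,tilt_y,tilt_x [0.551  0.2716 0.0274 0.0174] err 38.9375 of 299.0
..........##########....... ......##############.......
..........##########....... ......###############......
.........###########....... ......###############......
.......##############...... ......###############......
.......#############....... ......###############......
.......##############...... ......###############......
.......#############....... .......##############......
.......###############..... ......#################....
.....###################... .....####################..
....#####################.. ...######################..
...######################.. ..#######################..
...######################.. ..#######################..
...######################.. ..#######################..
...######################.. ..#######################..
...######################.. ..#######################..
...#####################... ...#####################...
....###################.... ....##################.....
......#####
[... 240 characters left out ...]
 .......##############......
........#############...... .......##############......
........#############...... ........#############......
........###..########...... ........#############......
........###..########...... ........#############......
........####..######....... ........#############......
.........####.#####........ .........##########........
##............##........... ...........................
..###...................... ...........................
.....##.................... ...........................
.......###.........#....... ...........................
........................... ...........................
........................... ...........................
```

The stopper is upright in the hand. Its flange is at x=0.551, z=0.272 (TCP − 18.6 mm), aligned with the flask at x=0.5516. Correcting y by about 2 mm and lowering.

```bash

python3 -m pendant '[[0,[0.01,0.01,0],0],[0,[0.01,0.01,0.1],0],[0,[0.01,0.01,0.2],0],[0,[0.01,0.01,0.28],0],[0,[0.01,0.01,0.34],0],[0,[0.01,0.01,0.4],0],[0,[0.01,0.01,0.42],0],[0,[0.01,0.01,0.42],0]]'
python3 -m pendant '[[0,[0,0,0.05],0],[0,[0,0,0.1],0],[0,[0,0,0.13],0],[0,[0,0,0.13],0]]'
python3 -c "
from h import *
rel([.5515,.067,.2086]); print(manip.state()['ft_torque'])"
```

```text
time: 16.65
tool_pos: [0.5508, 0.0682, 0.2394]
tool_rot: [-0.0, 0.382, 0.924, -0.0]
contact_force: [0.2, -0.6, -0.7]
gripper_width: 0.371
grasp_force: 60.2
time: 17.05
tool_pos: [0.5505, 0.0681, 0.2233]
tool_rot: [-0.001, 0.382, 0.924, -0.0]
contact_force: [1.3, -0.3, -0.9]
gripper_width: 0.378
grasp_force: 60.1
shift [-0.013 -0.001  0.123]
tool y yaw 45.09982773769608 x [-0.708  0.706  0.001] tcp [0.5505 0.0681 0.2233]
[-0.04183505 -0.03301694 -0.01783964]
```

No contact force, and the collar is about 14 mm above the rim. Lowering the rest in small steps.

```bash

python3 -m pendant '[[0,[0,0,0.02],0],[0,[0,0,0.04],0],[0,[0,0,0.06],0],[0,[0,0,0.07],0],[0,[0,0,0.07],0]]'
python3 -m pendant '[[0,[0,0,0.01],0],[0,[0,0,0.02],0],[0,[0,0,0.03],0],[0,[0,0,0.03],0]]'
python3 -m pendant '[[0,[0,0,0.01],0],[0,[0,0,0.015],0],[0,[0,0,0.015],0]]'
```

```text
time: 17.55
tool_pos: [0.5509, 0.0681, 0.2158]
tool_rot: [-0.0, 0.382, 0.924, -0.0]
contact_force: [0.8, -1.1, -0.6]
gripper_width: 0.373
grasp_force: 59.9
time: 17.95
tool_pos: [0.5509, 0.0681, 0.2122]
tool_rot: [-0.0, 0.382, 0.924, -0.0]
contact_force: [-0.2, -1.7, -1.3]
gripper_width: 0.378
grasp_force: 60.1
time: 18.25
tool_pos: [0.5509, 0.0681, 0.2104]
tool_rot: [-0.0, 0.382, 0.924, -0.0]
contact_force: [-0.2, -0.8, -0.2]
gripper_width: 0.378
grasp_force: 60.1
```

```bash

python3 -m pendant '[[0,[0,0,0.008],0],[0,[0,0,0.016],0],[0,[0,0,0.016],0]]'
python3 -m pendant '[[0,[0,0,0.008],0],[0,[0,0,0.016],0],[0,[0,0,0.016],0]]'
```

```text
time: 18.55
tool_pos: [0.551, 0.0682, 0.2086]
tool_rot: [0.0, 0.382, 0.924, 0.0]
contact_force: [0.6, -1.6, -0.4]
gripper_width: 0.379
grasp_force: 60.5
time: 18.85
tool_pos: [0.5518, 0.068, 0.2083]
tool_rot: [0.001, 0.382, 0.924, 0.0]
contact_force: [-0.6, -1.9, 5.1]
gripper_width: 0.376
grasp_force: 62.5
```

The collar met the rim at TCP z=0.208, as predicted, with 5 N. Releasing and retreating.

```bash

python3 -m pendant '[[0.45,[0,0,0],0],[0.55,[0,0,0],0],[0.7,[0,0,0],0],[0.8,[0,0,0],0],[0.8,[0,0,0],0],[0.8,[0,0,-0.2],0],[0.8,[0,0,-0.5],0],[0.8,[0,0,-0.9],0],[0.8,[0,0,-1],0],[0.8,[0,0,-1],0]]'
python3 -m pendant '[[0.8,[-0.9,-1,0],0],[0.8,[-0.9,-1,0],0],[0.8,[-0.9,-1,0],0],[0.8,[-0.9,-1,0],0]]' >/dev/null
python3 -m pendant '[[0.8,[-0.9,-1,0],0],[0.8,[-0.9,-1,0],0],[0.8,[-0.9,-1,0],0],[0.8,[-0.9,-1,0],0],[0.8,[-0.9,-1,0],0]]'
python3 -c "
from h import *
f=manip.grab_frame('side');t=manip.grab_frame('top')
a=cv2.resize(f['img'][150:290,200:310,::-1],None,fx=4,fy=4,interpolation=cv2.INTER_CUBIC)
b=cv2.resize(t['img'][140:230,190:275,::-1],None,fx=4,fy=4,interpolation=cv2.INTER_CUBIC)
b=cv2.copyMakeBorder(b,0,a.shape[0]-b.shape[0],0,0,0)
c=cv2.resize(t['img'][140:230,275:340,::-1],None,fx=4,fy=4)[:200]
b[360:,:260]=c
cv2.imwrite('pics/end.png',np.hstack([a,b]))"
```

```text
time: 19.85
tool_pos: [0.5522, 0.0682, 0.3303]
tool_rot: [0.003, 0.382, 0.924, 0.001]
contact_force: [-0.1, -0.0, -0.1]
gripper_width: 0.804
grasp_force: 0.0
time: 20.75
tool_pos: [0.5338, -0.255, 0.3242]
tool_rot: [-0.002, 0.383, 0.924, 0.001]
contact_force: [-0.2, 0.0, -0.5]
gripper_width: 0.801
grasp_force: 0.0
```

View pics/end.png

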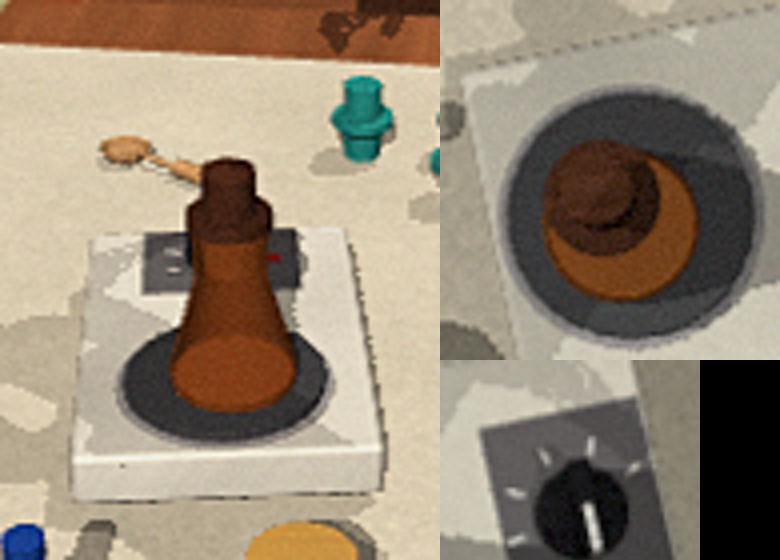

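The stopper looks seated and square, the flask is upright on the burner and the knob line still points at the dot. A numeric check of the seat height before handing in.

```bash
python3 - <<'E'
from h import *
f=manip.grab_frame("side");t=manip.grab_frame("top")
P=lambda h:FL+[(.13,.031),(.138+h,.031),(.138+h,.019),(.172+h,.019)]
ms=mask(f,(225,290,188,262)); im=f["img"].astype(int)
ms=np.zeros((420,560),np.float32); ms[186:262,236:282]=((im[...,0]>1.2*im[...,2]+6)&(im[...,0]>1.15*im[...,1])&(im[...,0]<165))[186:262,236:282]
mt=np.zeros((420,560),np.float32); im=t["img"].astype(int); mt[165:225,205:265]=((im[...,0]>1.3*im[...,2]+6)&(im[...,0]>1.2*im[...,1]))[165:225,205:265]
for h in(-.004,-.002,0,.002,.004,.007,.01): print(h,fit([f],[ms],P(h),(.55,.067),.06))
print("flask top",fit([t],[mt],P(0),(.55,.067),.06))
E
```

```text
-0.004 (array([0.552 , 0.0659]), np.float64(0.051))
-0.002 (array([0.5521, 0.0665]), np.float64(0.05))
0 (array([0.5517, 0.0673]), np.float64(0.056))
0.002 (array([0.5514, 0.0686]), np.float64(0.065))
0.004 (array([0.5518, 0.0683]), np.float64(0.077))
0.007 (array([0.5517, 0.0686]), np.float64(0.092))
0.01 (array([0.5516, 0.0674]), np.float64(0.107))
flask top (array([0.5492, 0.0672]), np.float64(0.037))
```

The seat gap fits 0 within about 2 mm and the flask hasn't moved, so I'm handing in.

```bash
python3 -c "
from plant import manip
print(manip.job_done())"
```

```text
the job is handed in; nothing more can be done
None
```

I handed the job in: by the camera images the knob is at its off stop, the stopper is seated flat in the flask's neck and released, and the flask is upright on the burner; the hand-in call returned no verdict.

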